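# Trace along the drill jig's row of bushes, pressing each home, then close the keeper

## Task

Make the drill jig ready for drilling with your fingertips only: run them along the row of five drill bushes, from either end to the other without skipping one, and gently press each bush down until its flange sits fully home on the plate; stay low over the row, within about 5 cm of it, until the last one is down. Then push the keeper's red tab along the row until the keeper is fully home over the flanges. Grasp and lift nothing, and leave the loose things beside the jig where they are.

Things in the scene. Friction and masses are not known exactly. Their poses are not given: they have to be found in the camera images.
- drill_jig: drill jig, fixed to the bench: green base 104 x 250 mm, a steel bar clamped in it as the work (sticking out 12 mm at its -y end), over it the dark steel jig plate 100 (x) x 232 (y) mm, its top 41 mm above the origin. Origin under the base's middle, on the bench; y runs along the row of five drill bushes (36 mm apart, number 1 at the -y end, by the red tab), x across it, z up
- plate_top (a point): middle of the jig plate's top face, 41 mm above the origin of drill_jig, same axes
- bush_1 (a joint): height (m) of bush 1 above its seat: 0 = fully home, flange on the plate; 0.003 to 0.0065 at the start. It slides straight down in its hole with about 4 N of friction, stays where it is left, and could be drawn up to 0.014
- bush_1_top (a point): centre of the top of bush 1 (x = 0, y = -72 mm on the jig), moves with it; 12.4 mm above the plate when home. The bush: steel flange 27 mm diameter, 4 mm thick, on it a brass-coloured collar 17 mm diameter, 8 mm high, with the drill hole
- bush_2 (a joint): height (m) of bush 2 above its seat: 0 = fully home, flange on the plate; 0.003 to 0.0065 at the start. It slides straight down in its hole with about 4 N of friction, stays where it is left, and could be drawn up to 0.014
- bush_2_top (a point): centre of the top of bush 2 (x = 0, y = -36 mm on the jig), moves with it; 12.4 mm above the plate when home. The bush: steel flange 27 mm diameter, 4 mm thick, on it a brass-coloured collar 17 mm diameter, 8 mm high, with the drill hole
- bush_3 (a joint): height (m) of bush 3 above its seat: 0 = fully home, flange on the plate; 0.003 to 0.0065 at the start. It slides straight down in its hole with about 4 N of friction, stays where it is left, and could be drawn up to 0.014
- bush_3_top (a point): centre of the top of bush 3 (x = 0, y = 0 mm on the jig), moves with it; 12.4 mm above the plate when home. The bush: steel flange 27 mm diameter, 4 mm thick, on it a brass-coloured collar 17 mm diameter, 8 mm high, with the drill hole
- bush_4 (a joint): height (m) of bush 4 above its seat: 0 = fully home, flange on the plate; 0.003 to 0.0065 at the start. It slides straight down in its hole with about 4 N of friction, stays where it is left, and could be drawn up to 0.014
- bush_4_top (a point): centre of the top of bush 4 (x = 0, y = 36 mm on the jig), moves with it; 12.4 mm above the plate when home. The bush: steel flange 27 mm diameter, 4 mm thick, on it a brass-coloured collar 17 mm diameter, 8 mm high, with the drill hole
- bush_5 (a joint): height (m) of bush 5 above its seat: 0 = fully home, flange on the plate; 0.003 to 0.0065 at the start. It slides straight down in its hole with about 4 N of friction, stays where it is left, and could be drawn up to 0.014
- bush_5_top (a point): centre of the top of bush 5 (x = 0, y = 72 mm on the jig), moves with it; 12.4 mm above the plate when home. The bush: steel flange 27 mm diameter, 4 mm thick, on it a brass-coloured collar 17 mm diameter, 8 mm high, with the drill hole
- keeper (a joint): travel (m) of the keeper to +y of the jig: 0 to 0.002 at the start, 0.016 = fully home at its stop. A flat bright steel comb 5.7 to 8.7 mm above the plate on the +x side of the row; its teeth stand between the bushes, 10 mm or more to +x of their centres, and slide over the flanges. About 3 N of friction, stays where it is left; a bush over about 1.5 mm above its seat blocks it
- keeper_tab (a point): middle of the outer face (to push; it looks to -y of the jig) of the keeper's red upturned tab: 26 mm wide (x), 3 mm thick, 6 to 29 mm above the plate. The point is 17 mm above the plate, 23 mm to +x of the row, 106 mm to -y of the jig's middle with the keeper at 0, and moves with it. To -y of it lie 10 mm of bare plate, then the plate's end
- sleeve: dark taper sleeve standing on its wider end, 38 mm diameter, 62 mm tall, loose; origin under its middle. Bystander, to be left alone
- grey_cap: pale grey round cap, 44 mm diameter, 34 mm tall, loose; origin under its middle. Bystander, to be left alone
- tee_key: T-shaped chuck key lying flat, 90 x 85 mm, 19 mm high, loose; origin under its middle. Bystander, to be left alone

How it is judged:
On the way, in this order (a step that is already met when the one before it is completed fails the run):
1. all five bushes are fully home (less than 1.5 mm above their seats) (value of joint each of bush_1, bush_2, bush_3, bush_4, bush_5 below 0.0015 m), for 0.2 s.
2. the keeper is home over the flanges (within 2 mm of its stop) (value of joint keeper above 0.014 m), for 0.2 s.
At the end, for the whole second after the job is handed in: All five bushes stand less than 1.5 mm above their seats, the keeper is within 2 mm of its stop and at rest, and the loose sleeve, cap and chuck key are within 15 mm of where they were (all of step 1 and value of joint keeper above 0.014 m and velocity of joint keeper below 0.01 m/s and distance of each of sleeve, grey_cap, tee_key from where it was at the start of the episode below 0.015 m); the robot touches nothing.
It fails at once if a bush is drawn up out of the plate (value of joint any of bush_1, bush_2, bush_3, bush_4, bush_5 above 0.008 m).
It fails at once if a bush is pressed home out of turn, with proud bushes left on both sides of it, or both ends are done before the middle ((value of joint bush_2 below 0.0015 m and value of joint each of bush_1, bush_3 above 0.0015 m) or (value of joint bush_3 below 0.0015 m and value of joint each of bush_2, bush_4 above 0.0015 m) or (value of joint bush_4 below 0.0015 m and value of joint each of bush_3, bush_5 above 0.0015 m) or (value of joint each of bush_1, bush_5 below 0.0015 m and value of joint any of bush_2, bush_3, bush_4 above 0.0015 m)).
It fails at once if part of the row is done and the fingers leave it: the point between the finger pads (about 20 mm behind the fingertips) is more than 100 mm above the plate (value of joint any of bush_1, bush_2, bush_3, bush_4, bush_5 below 0.0015 m and value of joint any of bush_1, bush_2, bush_3, bush_4, bush_5 above 0.0015 m and z of the grasp point in the frame of plate_top above 0.1 m).
It fails at once if the jig, a bush or the keeper is pushed with more than 40 N (contact force between any of the fingers, the arm and drill_jig above 40 N).
It fails at once if a bystander is moved by more than 15 mm (distance of any of sleeve, grey_cap, tee_key from where it was at the start of the episode above 0.015 m).
It also fails if it takes over 51 s, if anything falls off the work surface, if the arm or the gripper's body presses on something with over 40 N, if the wrist force passes 120 N, or if a joint passes its speed limit or range.

## Robot

A 6-joint arm with a two-finger parallel gripper is mounted at the origin on a cart in front of the work surface, level with it; the furniture and walls round the work are solid. World frame = base frame: x ahead of the robot, y to its left, z up, the work surface at z = 0. Lengths are in m, angles in rad, forces in N, time in s.
With the tool pointing down it reaches from about 0.35 to 0.85 m from the base axis. Payload 8.1 kg.
Tool frame: the origin (TCP) lies at the very end of the fingers, on their centre line; the grasp point (between the pads) lies 19 mm behind it; z points along the fingers, y is the line along which they close (so a half turn about z gives the same grasp; the last joint's range is limited). The gripper opens to 93 mm and grips with 3 to 60 N. Pads are 15 mm wide; open, the fingers measure 128 mm over their backs; the gripper's body (75 mm by 188 mm) begins 65 mm behind the grasp point.
Start: joints at [1.162, 0.13, 1.488, -0, 1.523, -0.085], TCP at [0.191, 0.569, 0.219] pointing down, gripper open.
Joint ranges: [-2.96, 2.96], [-0.89, 2.26], [0.02, 2.5], [-1.34, 4.48], [0, 2.73], [-2.66, 2.66]. Speed limits (rad/s): [2.39, 2.39, 2.79, 3.14, 3.14, 3.14].

## Interface

Orientations are given as a rotation vector (axis times angle).
In Python, from plant import read_state, eyes, workorder gives the robot as it stands. The module is installed in compiled form; this text tells all that it offers.
- The arm moves only by the tool play_rows, never from a script. Its argument "targets" is one flat list of numbers, 4 for each row, row after row: the shift along the tool's x, y, z in cm, then the turn about the tool's z in degrees. In form: [dx, dy, dz, roll, dx, dy, dz, roll, ...]. A call has 1 to 8 rows; each row is the pose to reach, as a shift and turn from the pose commanded when the call began, along the tool's axes at that moment; what a row does not reach only later rows make up. A row lasts 1/12 s, in which the tool goes at most 41.7 mm and 7.16 degrees, less where a joint would pass 70% of its speed; a pose out of reach is approached as far as the arm can. A call with a gripper value outside its range is refused whole. "grip" is the finger opening in cm, from 0 to 9.3, set as the call begins (left out, the last holds). The fingers move at their own pace and stop on an object; "grip_force" is the grip in N (left out, the last holds). Time passes only in rows, so rows that repeat a pose let the fingers close. It gives the time, the measured TCP pose, the force, the opening and the grip force at its end, in the units of the state.
- read_state(): the state, without advancing time (a new reading comes with each control period).
- eyes.read_camera(name): name is "scene" or "top"; returns a dict with "image" (480x640x3 uint8, red, green, blue), "vfov" (degrees; the focal length in pixels is half the picture's height over the tangent of half this angle, whatever the lens; pixels are square), "cx", "cy" (the principal point, pixels), "k1" (the pictures are not rectified: a ray, as slopes to the right and down, at radius r is drawn at 1 + k1 r^2 times it, then the intrinsics apply), "cam_to_world" (4x4, takes a point from camera to world coordinates). Camera axes: x right, y up, looking along -z (the intrinsics and any distortion apply to the point x, -y, -z); pixel columns grow to the right and rows downward; lengths in m; the calibration is good to about 2 mm. A picture is of the moment at which its call begins. There is no depth.
- workorder.close_job(): hands the job in; it is judged then, once.
The state is a dict: "t": time; "q": joint angles; "dq": joint speeds; "joint_torque": joint torques, N m; "tool_pos": TCP position; "orientation": TCP orientation; "force": force on the tool from outside, world axes, zero at the start; "wrist_torque": the same for the moment, N m; "opening": finger opening in m; "gripper_force": force on a finger pad.
Only numpy, scipy, OpenCV 4.12 (cv2) and the standard library are available. Lean on these libraries where they do the work, as an engineer would, in place of code of your own. Each camera call takes 0.05 s, during which the arm holds its last target. There are 200 camera calls.

## Working session

There is one attempt and no reset: what is moved stays moved. The work goes in short steps, Python scripts to look and compute and a tool call to move; the robot and the scene stay as the last step left them, time stands still between calls to the robot, and variables do not carry over. Pictures are saved under pics/ and viewed, at most 10 in all, crops included, and the job is handed in when it is done.

Besides the shell and the picture viewer there is one more tool, called as name(argument=value, ...) on one line, values as JSON. play_rows: Moves the arm, as the interface text tells. Its arguments: {"type":"object","properties":{"targets":{"type":"array"},"grip":{"type":"number"},"grip_force":{"type":"number"}},"required":["targets"]}

```bash
mkdir -p pics; python3 - <<'E'
from plant import read_state, eyes
import cv2,numpy as np,pickle
s=read_state();print({k:np.round(v,3) for k,v in s.items()})
for n in("scene","top"):
    c=eyes.read_camera(n);pickle.dump(c,open(n+'.pkl','wb'))
    print(n,c['vfov'],c['cx'],c['cy'],c['k1'],np.round(c['cam_to_world'],3).tolist())
    cv2.imwrite(f'pics/{n}0.png',c['image'][:,:,::-1])
E
```

```text
{'t': np.float64(0.0), 'q': array([ 1.162,  0.131,  1.489, -0.   ,  1.523, -0.085]), 'dq': array([-0.   ,  0.   ,  0.001,  0.   ,  0.   ,  0.   ]), 'joint_torque': array([ 1.0000e-03, -5.5983e+01, -4.9177e+01,  7.7000e-02,  3.5000e-02,
       -0.0000e+00]), 'tool_pos': array([0.191, 0.568, 0.218]), 'orientation': array([-5.06e-01, -3.10e+00,  3.00e-03]), 'force': array([-0.032,  0.357,  0.737]), 'wrist_torque': array([-0.044, -0.039,  0.015]), 'gripper_force': np.float64(0.0), 'opening': np.float64(0.093)}
scene 51.14140599913327 320.8708998889582 238.7300869149813 0.046400230455863056 [[-0.714, 0.382, -0.587, 0.094], [-0.7, -0.396, 0.594, 0.289], [-0.005, 0.835, 0.551, 0.54], [0.0, 0.0, 0.0, 1.0]]
top 55.263916737420715 314.10313200606976 234.99705160446408 -0.049500822687024465 [[0.002, 0.99, -0.142, 0.463], [-1.0, 0.002, -0.0, -0.199], [0.0, 0.142, 0.99, 0.892], [0.0, 0.0, 0.0, 1.0]]
```

View pics/scene0.png

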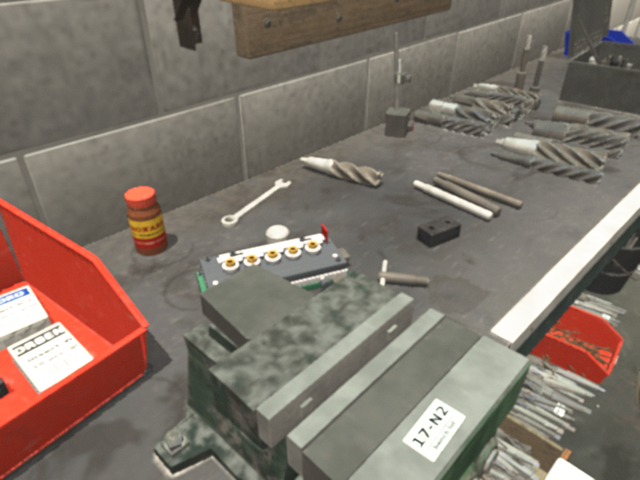

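View pics/top0.png

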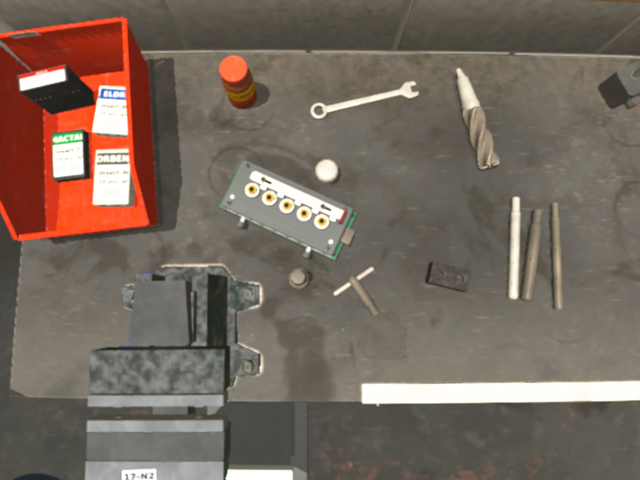

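```bash
cat > h.py <<'E'
import cv2,numpy as np,pickle
def load(n): return pickle.load(open(n+'.pkl','rb'))
def ray(c,u,v):
    f=240/np.tan(np.radians(c['vfov']/2))
    K=np.array([[f,0,c['cx']],[0,f,c['cy']],[0,0,1]])
    p=cv2.undistortPoints(np.array([[[u,v]]],float),K,np.array([c['k1'],0,0,0.]))[0,0]
    M=c['cam_to_world'];return M[:3,3],M[:3,:3]@np.array([p[0],-p[1],-1])
def at(c,u,v,z):
    o,d=ray(c,u,v);return o+d*(z-o[2])/d[2]
def proj(c,P):
    f=240/np.tan(np.radians(c['vfov']/2));M=c['cam_to_world']
    P=(np.atleast_2d(P)-M[:3,3])@M[:3,:3]
    a=P[:,0]/-P[:,2];b=-P[:,1]/-P[:,2];r=1+c['k1']*(a*a+b*b)
    return np.c_[c['cx']+f*a*r,c['cy']+f*b*r]
E
python3 - <<'E'
from h import *
t=load('top');s=load('scene')
a=t['image'][150:270,210:370,::-1];b=s['image'][215:305,190:360,::-1]
a=cv2.resize(a,(800,600),interpolation=cv2.INTER_CUBIC);b=cv2.resize(b,(800,424),interpolation=cv2.INTER_CUBIC)
cv2.imwrite('pics/tc.png',a);cv2.imwrite('pics/sc.png',b)
for p in [(251,189),(287,206),(321,221)]:print(at(t,*p,.057))
for p in [(299,270),(327,170),(355,285)]:print(at(t,*p,.03))
for z in (0,.1,.2,.3):print(z,at(t,260,290,z),at(t,235,270,z))
E
```

```text
[ 0.66927726 -0.08091974  0.057     ]
[ 0.63695885 -0.14863343  0.057     ]
[ 0.60881135 -0.21179926  0.057     ]
[ 0.51997303 -0.17085053  0.03      ]
[ 0.71403338 -0.2238629   0.03      ]
[ 0.49209085 -0.27588507  0.03      ]
0 [ 0.48303783 -0.09461291  0.        ] [ 0.52158656 -0.04514146  0.        ]
0.1 [ 0.48079706 -0.10634282  0.1       ] [ 0.51502528 -0.06241609  0.1       ]
0.2 [ 0.47855629 -0.11807274  0.2       ] [ 0.508464   -0.07969073  0.2       ]
0.3 [ 0.47631551 -0.12980266  0.3       ] [ 0.50190271 -0.09696537  0.3       ]
```

View pics/tc.png

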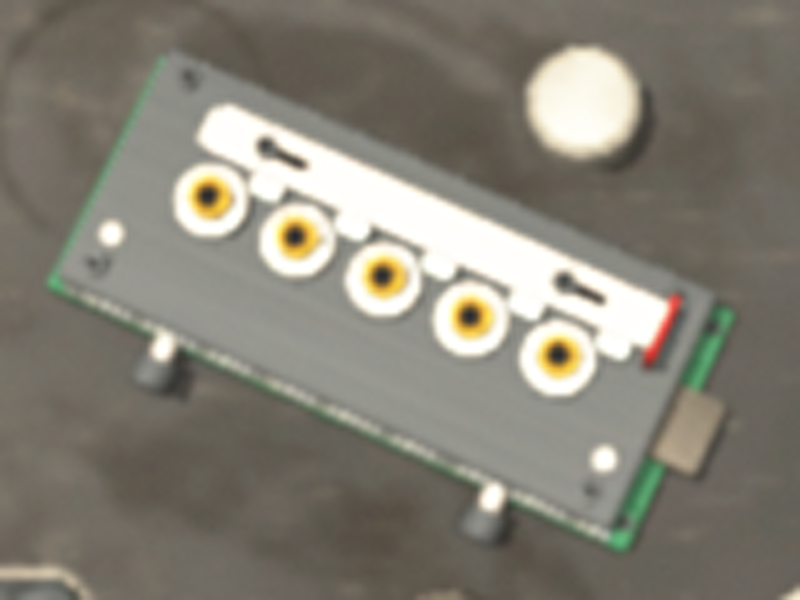

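View pics/sc.png

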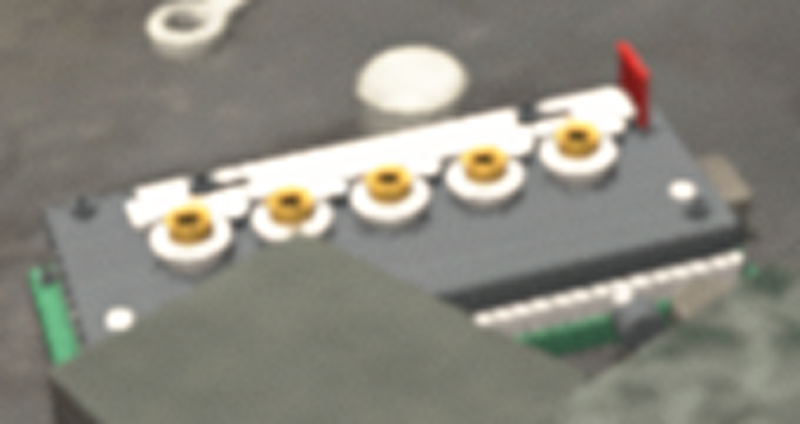

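```bash
python3 - <<'E'
from h import *
from scipy.optimize import least_squares
t=load('top');s=load('scene')
T=np.array([(209,196),(296,237),(383,277),(470,317),(558,356)])[::-1]/5+[210,150]-.4
S=np.array([(189,219),(291,203),(389,184),(485,163),(577,137)])[::-1]/4.706+[190,215]-.4
def tri(a,b):
    (o,d),(p,e)=ray(t,*a),ray(s,*b);k=np.linalg.lstsq(np.c_[d,-e],p-o,rcond=None)[0]
    P,Q=o+d*k[0],p+e*k[1];return (P+Q)/2,np.linalg.norm(P-Q)
for a,b in zip(T,S):print(tri(a,b))
def pts(p):
    c,si=np.cos(p[2]),np.sin(p[2]);y=np.arange(-2,3)*.036
    return np.c_[p[0]-si*y,p[1]+c*y,.0534+p[3:8]]
def f(p):
    P=pts(p);return np.r_[(proj(t,P)-T).ravel(),(proj(s,P)+p[8:10]-S).ravel(),(p[3:8]-.0047)/.0015*.5,p[8:10]/2]
r=least_squares(f,np.r_[.637,-.148,-.43,[.0047]*5,0,0]);p=r.x
print(np.round(p,4),np.degrees(p[2]),np.round(r.fun,2))
c,si=np.cos(p[2]),np.sin(p[2]);R=np.array([[c,-si],[si,c]])
for q in[(-.05,-.116),(.05,-.116),(.05,.116),(-.05,.116)]:
    P=np.r_[R@q+p[:2],.041];print(q,(proj(t,P)-[210,150])*5)
print('tab',R@[.023,-.106]+p[:2],(proj(t,np.r_[R@[.023,-.106]+p[:2],.065])-[210,150])*5)
print('vise',tri((187,280),(254,266)),tri((135,280),(202,295)))
print('bin corner',tri((158,225),(147,330)))
E
```

```text
(array([ 0.60960356, -0.21199612,  0.05590117]), np.float64(0.0005828169359755199))
(array([ 0.62454308, -0.17941725,  0.05335471]), np.float64(0.0001419223595698016))
(array([ 0.63979571, -0.14677056,  0.05308768]), np.float64(0.0003211672078158512))
(array([ 0.65477984, -0.11411136,  0.05408873]), np.float64(0.000275323414262062))
(array([ 0.66995418, -0.08141965,  0.05651252]), np.float64(0.00046934441146141714))
[ 0.6389 -0.147  -0.4338  0.0053  0.0035  0.0034  0.004   0.0056 -0.4021
  1.329 ] -24.857521991960514 [ 0.09  0.12  0.05  0.01 -0.07 -0.01 -0.12 -0.06 -0.16 -0.01  0.26  0.12
 -0.04 -0.27  0.   -0.29 -0.1  -0.13 -0.02  0.24  0.22 -0.39 -0.44 -0.25
  0.31 -0.2   0.66]
(-0.05, -0.116) [[606.43723481 531.8080424 ]]
(0.05, -0.116) [[716.72438733 293.09535597]]
(0.05, 0.116) [[167.43149445  43.69610218]]
(-0.05, 0.116) [[ 50.84945959 274.34702928]]
tab [ 0.6152257 -0.2528268] [[667.19080282 334.26644884]]
vise (array([ 0.49414263, -0.00144574,  0.17963336]), np.float64(0.0005145527338168215)) (array([0.49180199, 0.07686697, 0.1834653 ]), np.float64(0.004680980480573849))
bin corner (array([0.60406351, 0.09395316, 0.06611445]), np.float64(0.014839527785810281))
```

play_rows(targets=[-1,-0.5,-2,0,-4,-2.5,-4,0,-7,-5,-6,0,-10,-7,-8,0,-13.5,-9.5,-8,0,-17,-12,-8,0,-20.5,-14.5,-8,0,-24,-17,-8,0], grip=0, grip_force=10)

```text
t: 0.77
tool_pos: [0.3608, 0.3352, 0.2985]
orientation: [0.506, 3.101, -0.0]
force: [1.7, 0.6, 0.8]
opening: 0.0439
gripper_force: 0.0
```

play_rows(targets=[-3,-2,0,0,-6,-4,0,0,-9,-6,0,0,-12,-8.5,0,0,-15,-10.5,0,0,-18,-12.5,0,0,-21,-15,0,0,-24,-17,0,0])

```text
t: 1.43
tool_pos: [0.5342, 0.0973, 0.2983]
orientation: [-0.507, -3.1, 0.001]
force: [0.4, 0.6, 0.4]
opening: 0.0008
gripper_force: 0.0
```

play_rows(targets=[-3,-2,0,7,-6,-4,0,14,-9,-6,0,21,-12,-8,0,28,-15,-10,0,35,-17,-11.5,0,42,-18,-12.4,0,49,-18,-12.4,0,56])

```text
t: 2.1
tool_pos: [0.6654, -0.0787, 0.2967]
orientation: [-1.913, -2.49, 0.003]
force: [-0.5, 0.5, -0.3]
opening: 0.0006
gripper_force: 0.0
```

play_rows(targets=[0,0,0,7,0,0,0,14,0,0,0,21,0,0,0,28,0,0,0,35,0,0,0,40,0,0,0,40,0,0,0,40])

```text
t: 2.77
tool_pos: [0.6647, -0.0754, 0.2981]
orientation: [-2.64, -1.702, 0.001]
force: [0.2, -0.4, -0.4]
opening: 0.0006
gripper_force: 0.0
```

```bash
cat > st.py <<'E'
from plant import read_state
import numpy as np,sys
from scipy.spatial.transform import Rotation as Ro
s=read_state();R=Ro.from_rotvec(s['orientation']).as_matrix();p=s['tool_pos']
a=-.4338;J=np.array([[np.cos(a),-np.sin(a),0],[np.sin(a),np.cos(a),0],[0,0,1]])
o=np.array([.6389,-.147,.041]);j=J.T@(p-o)
print('t',s['t'],'jig mm above plate',np.round(j*1e3,1),'F',np.round(s['force'],2),'open',s['opening'])
print('tool x angle in jig',np.degrees(np.arctan2(*(J.T@R[:,0])[1::-1])),'z',np.round(R[:,2],3),'q',np.round(s['q'],2))
for y in(72,36,0,-36,-72):print(y,'shift cm',np.round(100*R.T@(J@np.array([0,y/1e3,.03])+o-p),2))
E
python3 st.py; python3 -c "
from plant import eyes;import cv2
for n in('top','scene'):
  c=eyes.read_camera(n);cv2.imwrite('pics/'+n+'1.png',c['image'][:,:,::-1])"
```

```text
t 2.7667 jig mm above plate [ -6.7  75.8 257.1] F [ 0.16 -0.37 -0.36] open 0.0005808238828140405
tool x angle in jig 90.47178584220664 z [-0.001  0.    -1.   ] q [-0.19  0.3   1.15 -0.    1.69  0.24]
72 shift cm [-0.38  0.68 22.71]
36 shift cm [-3.98  0.66 22.71]
0 shift cm [-7.58  0.63 22.71]
-36 shift cm [-11.18   0.6   22.71]
-72 shift cm [-14.78   0.57  22.71]
```

play_rows(targets=[-0.4,0.7,3,0,-0.4,0.7,6,0,-0.4,0.7,9,0,-0.4,0.7,12,0,-0.4,0.7,15,0,-0.4,0.7,18,0,-0.4,0.7,20.5,0,-0.4,0.7,21.7,0])

```text
t: 3.53
tool_pos: [0.667, -0.0815, 0.0769]
orientation: [-2.638, -1.699, 0.007]
force: [-0.6, -0.1, -0.3]
opening: 0.0002
gripper_force: 0.0
```

```bash
python3 st.py; python3 -c "
from plant import eyes;import cv2,numpy as np
a=eyes.read_camera('top')['image'][130:290,200:370,::-1];b=eyes.read_camera('scene')['image'][165:325,190:360,::-1]
cv2.imwrite('pics/d.png',cv2.resize(np.hstack([a,b]),(800,376),interpolation=cv2.INTER_CUBIC))"
```

```text
t 3.5333 jig mm above plate [-2.1 71.2 35.9] F [-0.6  -0.09 -0.31] open 0.0002404236010151713
tool x angle in jig 90.41490072320607 z [-0.006  0.001 -1.   ] q [-0.2   0.43  1.4  -0.    1.32  0.23]
72 shift cm [0.08 0.21 0.59]
36 shift cm [-3.52  0.19  0.59]
0 shift cm [-7.12  0.16  0.6 ]
-36 shift cm [-10.72   0.13   0.6 ]
-72 shift cm [-14.32   0.11   0.61]
```

View pics/d.png

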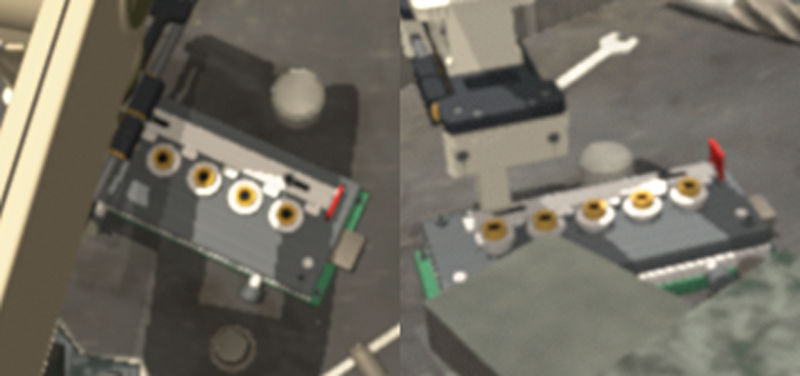

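play_rows(targets=[0.0,0.2,0.4,0,0.0,0.2,0.8,0,0.0,0.2,1.0,0,0.0,0.2,1.2,0,0.0,0.2,1.2,0])

```text
t: 4.05
tool_pos: [0.6718, -0.0829, 0.0702]
orientation: [2.642, 1.698, 0.001]
force: [-0.9, 0.3, -0.4]
opening: 0.0003
gripper_force: 0.0
```

```bash
python3 st.py
```

```text
t 4.05 jig mm above plate [ 2.9 72.  29.2] F [-0.87  0.27 -0.39] open 0.0003101411113697705
tool x angle in jig 90.30910910005737 z [ 0.001 -0.    -1.   ] q [-0.2   0.44  1.4   0.    1.3   0.23]
72 shift cm [ 0.   -0.29 -0.08]
36 shift cm [-3.6  -0.31 -0.08]
0 shift cm [-7.2  -0.33 -0.08]
-36 shift cm [-10.8   -0.35  -0.08]
-72 shift cm [-14.4   -0.36  -0.08]
```

play_rows(targets=[0.0,-0.25,0.3,0,0.0,-0.25,0.6,0,0.0,-0.25,0.8,0,0.0,-0.25,0.9,0,0.0,-0.25,1.0,0,0.0,-0.25,1.1,0,0,-0.25,1.15,0,0,-0.25,1.2,0])

```text
t: 4.72
tool_pos: [0.6692, -0.0817, 0.0579]
orientation: [2.643, 1.698, 0.0]
force: [-1.8, 0.8, 4.1]
opening: 0.0008
gripper_force: 1.7
```

```bash
python3 st.py|head -1
```

```text
t 4.7167 jig mm above plate [ 0.1 71.9 16.9] F [-1.79  0.81  4.07] open 0.0007531550387203131
```

play_rows(targets=[0,0,0.05,0,0,0,0.1,0,0,0,0.15,0,0,0,0.2,0])

```text
t: 5.05
tool_pos: [0.6692, -0.0818, 0.0557]
orientation: [2.643, 1.698, 0.0]
force: [-2.1, 0.7, 2.8]
opening: 0.0007
gripper_force: 1.7
```

```bash
python3 st.py|head -1
```

```text
t 5.05 jig mm above plate [ 0.1 71.9 14.7] F [-2.06  0.67  2.83] open 0.000698666785338081
```

Contact, sliding at about 4 N. Continue until the force climbs.

play_rows(targets=[0,0,0.05,0,0,0,0.1,0,0,0,0.15,0,0,0,0.2,0])

```text
t: 5.38
tool_pos: [0.6692, -0.0818, 0.0537]
orientation: [2.643, 1.698, 0.0]
force: [-3.1, 1.3, 9.0]
opening: 0.0004
gripper_force: 4.8
```

play_rows(targets=[0,0,0.03,0,0,0,0.06,0,0,0,0.08,0])

```text
t: 5.63
tool_pos: [0.6693, -0.0818, 0.0537]
orientation: [2.643, 1.698, 0.0]
force: [-5.8, 1.0, 10.4]
opening: 0.0005
gripper_force: 5.1
```

play_rows(targets=[0,0,-0.4,0,0,0,-0.8,0,0,0,-1.2,0,-1.0,0,-1.2,0,-2.0,0,-1.2,0,-2.9,0,-1.2,0,-3.6,0,-1.2,0,-3.6,0,-1.2,0])

```text
t: 6.3
tool_pos: [0.6531, -0.1166, 0.0645]
orientation: [-2.644, -1.696, 0.001]
force: [0.4, -0.2, 0.7]
opening: 0.0003
gripper_force: 0.0
```

```bash
python3 st.py
```

```text
t 6.3 jig mm above plate [ 0.1 33.6 23.5] F [ 0.42 -0.15  0.69] open 0.0003147462025139731
tool x angle in jig 90.1902567797533 z [-0.001 -0.    -1.   ] q [-0.25  0.41  1.44 -0.    1.29  0.18]
72 shift cm [ 3.84 -0.   -0.66]
36 shift cm [ 0.24 -0.01 -0.65]
0 shift cm [-3.36 -0.03 -0.65]
-36 shift cm [-6.96 -0.04 -0.65]
-72 shift cm [-10.56  -0.05  -0.65]
```

play_rows(targets=[0,0,0.2,0,0,0,0.4,0,0,0,0.5,0,0,0,0.6,0,0,0,0.65,0,0,0,0.7,0,0,0,0.75,0,0,0,0.8,0])

```text
t: 6.97
tool_pos: [0.6543, -0.1142, 0.057]
orientation: [-2.643, -1.699, -0.0]
force: [-2.8, 1.5, 3.7]
opening: 0.0005
gripper_force: 1.7
```

play_rows(targets=[0,0,0.05,0,0,0,0.1,0,0,0,0.15,0,0,0,0.2,0,0,0,0.25,0,0,0,0.3,0,0,0,0.35,0,0,0,0.37,0])

```text
t: 7.63
tool_pos: [0.6544, -0.1145, 0.0537]
orientation: [2.643, 1.698, 0.001]
force: [-3.7, 3.8, 8.5]
opening: 0.0003
gripper_force: 4.0
```

```bash
python3 st.py|head -1
```

```text
t 7.6333 jig mm above plate [ 0.4 36.  12.7] F [-3.71  3.78  8.51] open 0.00034134525167073683
```

play_rows(targets=[0,0,-0.4,0,0,0,-0.8,0,0,0,-1.2,0,-1.0,0,-1.2,0,-2.0,0,-1.2,0,-2.9,0,-1.2,0,-3.6,0,-1.2,0,-3.6,0,-1.2,0])

```text
t: 8.3
tool_pos: [0.6382, -0.1493, 0.0648]
orientation: [-2.644, -1.696, 0.001]
force: [-0.3, 0.2, 0.1]
opening: 0.0005
gripper_force: 0.0
```

play_rows(targets=[0,0,0.2,0,0,0,0.4,0,0,0,0.5,0,0,0,0.6,0,0,0,0.65,0,0,0,0.7,0,0,0,0.75,0,0,0,0.8,0])

```text
t: 8.97
tool_pos: [0.6394, -0.1469, 0.0574]
orientation: [-2.643, -1.699, -0.0]
force: [-1.2, 1.4, 2.4]
opening: 0.0005
gripper_force: 1.7
```

play_rows(targets=[0,0,0.05,0,0,0,0.1,0,0,0,0.15,0,0,0,0.2,0,0,0,0.25,0,0,0,0.3,0,0,0,0.35,0,0,0,0.42,0])

```text
t: 9.63
tool_pos: [0.6395, -0.1473, 0.0536]
orientation: [2.643, 1.698, 0.001]
force: [-4.3, 3.6, 12.3]
opening: 0.0009
gripper_force: 6.2
```

```bash
python3 st.py|head -1
```

```text
t 9.6333 jig mm above plate [ 0.7  0.  12.6] F [-4.26  3.61 12.33] open 0.0009196247459201761
```

play_rows(targets=[0,0,-0.4,0,0,0,-0.8,0,0,0,-1.2,0,-1.0,0,-1.2,0,-2.0,0,-1.2,0,-2.9,-0.05,-1.2,0,-3.6,-0.05,-1.2,0,-3.6,-0.05,-1.2,0])

```text
t: 10.3
tool_pos: [0.6227, -0.1818, 0.0646]
orientation: [-2.645, -1.696, 0.001]
force: [0.2, 0.1, -0.1]
opening: 0.0006
gripper_force: 0.0
```

play_rows(targets=[0,0,0.2,0,0,0,0.4,0,0,0,0.5,0,0,0,0.6,0,0,0,0.65,0,0,0,0.7,0,0,0,0.75,0,0,0,0.8,0])

```text
t: 10.97
tool_pos: [0.6239, -0.1795, 0.0572]
orientation: [-2.643, -1.699, -0.0]
force: [-2.4, 1.7, 3.4]
opening: 0.0004
gripper_force: 1.7
```

play_rows(targets=[0,0,0.05,0,0,0,0.1,0,0,0,0.15,0,0,0,0.2,0,0,0,0.25,0,0,0,0.3,0,0,0,0.35,0,0,0,0.4,0])

```text
t: 11.63
tool_pos: [0.6241, -0.1797, 0.0537]
orientation: [2.643, 1.698, 0.001]
force: [-4.2, 4.4, 11.1]
opening: 0.0006
gripper_force: 5.8
```

```bash
python3 st.py|head -1
```

```text
t 11.6333 jig mm above plate [  0.3 -35.9  12.7] F [-4.23  4.42 11.11] open 0.0005916133763995697
```

play_rows(targets=[0,0,-0.4,0,0,0,-0.8,0,0,0,-1.2,0,-1.0,0,-1.2,0,-2.0,0,-1.2,0,-2.9,0,-1.2,0,-3.6,0,-1.2,0,-3.6,0,-1.2,0])

```text
t: 12.3
tool_pos: [0.6077, -0.2146, 0.0646]
orientation: [-2.645, -1.696, 0.001]
force: [-0.0, -0.1, 0.2]
opening: 0.0005
gripper_force: 0.0
```

play_rows(targets=[0,0,0.2,0,0,0,0.4,0,0,0,0.5,0,0,0,0.6,0,0,0,0.65,0,0,0,0.7,0,0,0,0.75,0,0,0,0.8,0])

```text
t: 12.97
tool_pos: [0.6089, -0.2123, 0.057]
orientation: [-2.643, -1.698, -0.0]
force: [-1.5, 0.7, 4.2]
opening: 0.0003
gripper_force: 1.7
```

play_rows(targets=[0,0,0.05,0,0,0,0.1,0,0,0,0.15,0,0,0,0.2,0,0,0,0.25,0,0,0,0.3,0,0,0,0.35,0,0,0,0.4,0])

```text
t: 13.63
tool_pos: [0.609, -0.2124, 0.0537]
orientation: [2.643, 1.698, 0.0]
force: [-6.2, 3.6, 12.0]
opening: 0.0005
gripper_force: 6.1
```

```bash
python3 st.py|head -1
```

```text
t 13.6333 jig mm above plate [  0.4 -71.9  12.7] F [-6.18  3.58 12.05] open 0.0005021528616961315
```

play_rows(targets=[0,0,-1,0,0,0,-2.5,0,-0.5,0.3,-3.8,0,-2,1,-3.8,0,-3.5,1.6,-3.8,0,-5,2.2,-3.8,0,-5.8,2.3,-3.8,0,-5.8,2.3,-3.8,0])

```text
t: 14.3
tool_pos: [0.6042, -0.2777, 0.0896]
orientation: [-2.645, -1.694, 0.002]
force: [-0.8, 0.1, -0.8]
opening: 0.0005
gripper_force: 0.0
```

play_rows(targets=[0,0,0.8,0,0,0,1.6,0,0,0,2.4,0,0,0,3.2,0,0,0,3.5,0,0,0,3.5,0])

```text
t: 14.8
tool_pos: [0.6047, -0.2738, 0.0539]
orientation: [-2.64, -1.698, 0.002]
force: [0.4, 0.6, -0.7]
opening: 0.0001
gripper_force: 0.0
```

```bash
python3 st.py|head -2; python3 -c "
from plant import eyes;import cv2,numpy as np
a=eyes.read_camera('top')['image'][130:290,200:370,::-1];b=eyes.read_camera('scene')['image'][165:325,210:380,::-1]
cv2.imwrite('pics/e.png',cv2.resize(np.hstack([a,b]),(800,376),interpolation=cv2.INTER_CUBIC))"
```

```text
t 14.8 jig mm above plate [  22.3 -129.4   12.9] F [ 0.38  0.56 -0.7 ] open 5.724675198473566e-05
tool x angle in jig 90.34504201508786 z [-0.003  0.001 -1.   ] q [-0.5   0.43  1.45 -0.    1.27 -0.07]
```

View pics/e.png

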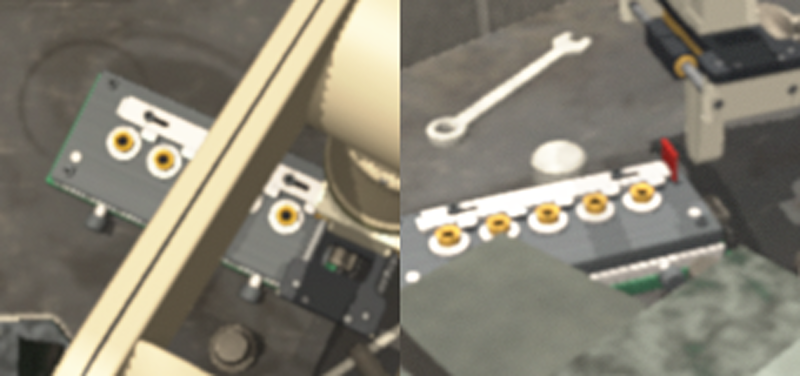

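play_rows(targets=[0.4,0.05,-0.1,0,0.8,0.05,-0.1,0,1.1,0.05,-0.1,0,1.4,0.05,-0.1,0,1.55,0.05,-0.1,0,1.7,0.05,-0.1,0,1.85,0.05,-0.1,0,2.0,0.05,-0.1,0])

```text
t: 15.57
tool_pos: [0.6143, -0.2574, 0.057]
orientation: [2.643, 1.698, -0.001]
force: [-1.1, -2.4, 0.4]
opening: 0.0005
gripper_force: 1.6
```

```bash
python3 st.py|head -1
```

```text
t 15.5667 jig mm above plate [  24.  -110.5   16. ] F [-1.15 -2.4   0.43] open 0.000505004461237572
```

play_rows(targets=[0.1,0,0,0,0.2,0,0,0,0.3,0,0,0,0.4,0,0,0,0.5,0,0,0,0.6,0,0,0,0.7,0,0,0,0.8,0,0,0])

```text
t: 16.23
tool_pos: [0.6179, -0.2496, 0.057]
orientation: [2.643, 1.698, 0.0]
force: [-1.3, -2.7, 1.8]
opening: 0.0004
gripper_force: 1.6
```

```bash
python3 st.py|head -1
```

```text
t 16.2333 jig mm above plate [  24.  -101.9   16. ] F [-1.29 -2.7   1.84] open 0.00039060761786580123
```

play_rows(targets=[0.1,0,0,0,0.2,0,0,0,0.3,0,0,0,0.4,0,0,0])

```text
t: 16.57
tool_pos: [0.6194, -0.2462, 0.0571]
orientation: [2.643, 1.698, -0.001]
force: [-3.0, -7.5, 1.6]
opening: 0.0003
gripper_force: 3.9
```

play_rows(targets=[0.05,0,0,0,0.1,0,0,0,0.15,0,0,0])

```text
t: 16.82
tool_pos: [0.6195, -0.2462, 0.0571]
orientation: [2.642, 1.697, -0.003]
force: [-4.7, -9.8, 2.7]
opening: 0.0006
gripper_force: 5.7
```

```bash
python3 st.py|head -1
```

```text
t 16.8167 jig mm above plate [ 24.1 -98.2  16.1] F [-4.75 -9.79  2.68] open 0.0006209256854725405
```

play_rows(targets=[0.05,0,0,0,0.1,0,0,0,0.15,0,0,0,0.15,0,0,0])

```text
t: 17.15
tool_pos: [0.6195, -0.2461, 0.0571]
orientation: [2.642, 1.695, -0.006]
force: [-6.7, -13.2, 2.1]
opening: 0.0007
gripper_force: 7.4
```

play_rows(targets=[-0.3,0,0,0,-0.8,0,0,0,-1.5,0,0,0,-2.5,0,0,0,-3.5,0,-1,0,-4,0,-3,0,-4,0,-6,0,-4,0,-9,0])

```text
t: 17.82
tool_pos: [0.6027, -0.2803, 0.1475]
orientation: [-2.642, -1.696, 0.002]
force: [1.2, -0.9, -0.3]
opening: 0.0005
gripper_force: 0.0
```

play_rows(targets=[-3,0,-3,0,-6,0,-6,0,-9,0,-9,0,-12,0,-9,0,-15,0,-9,0,-18,0,-9,0,-20,0,-9,0,-20,0,-9,0])

```text
t: 18.48
tool_pos: [0.5178, -0.4661, 0.2375]
orientation: [2.646, 1.692, -0.002]
force: [-0.5, 0.8, -0.2]
opening: 0.0005
gripper_force: 0.0
```

```bash
python3 st.py|head -1; python3 -c "
from plant import eyes;import cv2,numpy as np
a=eyes.read_camera('top')['image'][150:310,210:380,::-1];b=eyes.read_camera('scene')['image'][165:325,190:360,::-1]
cv2.imwrite('pics/f.png',cv2.resize(np.hstack([a,b]),(800,376),interpolation=cv2.INTER_CUBIC))"
```

```text
t 18.4833 jig mm above plate [  24.2 -340.4  196.5] F [-0.51  0.75 -0.2 ] open 0.000539773142599572
```

View pics/f.png

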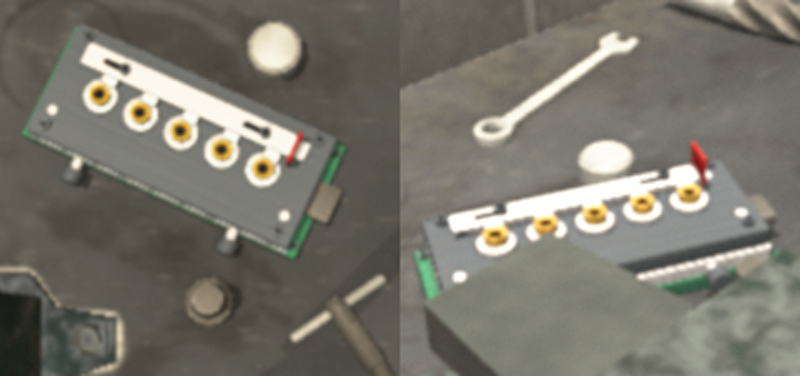

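```bash
python3 -c "
from plant import workorder
print(workorder.close_job())"
```

```text
the job is handed in; nothing more can be done
None
```

I pressed all five bushes home in order from 5 to 1, pushed the keeper until it stopped hard, left the loose things where they were, and handed the job in; no verdict came back, and I estimate the keeper's travel at about 15 mm of its 16 mm from the push force and the last picture.

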